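# Fit the charged battery to the label printer

### The job

The label printer's battery has finished charging: take it off the charger and fit it to the printer. Press the charger's red release button so that the pack springs loose, slide it out along its rails, then set it on the ledge in front of the printer's rails and slide it gently home until the catch clicks and holds it; never force or pry it, and leave the other things on the desk where they are.

Things in the scene. Friction and masses are not known exactly. Their poses are not given: they have to be found in the camera images.
- pack: the battery pack, 0.19 kg: black block with an orange tail band and four green lamps on top, on a dark metal dovetail foot. Origin under the middle of the foot; x points to the nose (brass terminals), which enters the rails first. Block: x -38 (tail) to +22 mm (nose), y -22 to +22, z 8.5 to 42 mm. Foot: x -20 to +20, z 0 to 8.5 mm, 36 mm wide at the bottom, 28 at the top. Starts on the charger
- pack_grip (a point): middle of the pack's block, on its axis 8 mm behind the origin and 32 mm above it: a good TCP place for a grip from above across its two sides (44 mm, along the pack's y); a grip of 40 to 60 N holds it. Axes as the pack's
- charger: light grey charger, fixed to the desk, 176 x 84 mm, carrying a battery shoe. x is the slide direction: a pack goes in towards +x and comes out towards -x; z up. Origin on the desk below the seat
- charger_seat (a point): on the charger, 13 mm above the desk: where the pack's origin is while latched. From here: sliding surface at z = 0; bare ledge x -86 to -48 mm; flared mouth; two metal dovetail rails x -38 to +23 mm (y to +-29, 7.5 mm high; play 1 mm sideways, 1 to 2 mm up); catch tooth in the floor at x -20 mm; end block x +24 to +60 mm, 36 mm high. Drawn back by 68 mm the pack is clear of rails and mouth
- charger_button_top (a point): middle of the top of the charger's red release button (18 x 22 mm), 44 mm past the seat and 46 mm above it. Pressed straight down it moves 7 mm against 2 to 5 N; after about 4 mm the tooth lets go and a sprung contact block (about 6 N) slides the pack 12 mm towards -x within half a second, where it stays
- charger_shoe_catch (a joint): charger's button and catch tooth (one piece), m: 0 up, 0.007 right down; 0.003 to 0.004 while a pack's foot lies over the tooth
- printer: label printer, fixed to the desk: grey box 148 x 102 mm, 68 mm high, behind a battery shoe of the same make as the charger's on a low plinth. x is the slide direction (a pack goes in towards +x), z up. Origin on the desk below the nominal seat
- printer_seat (a point): on the printer, 13 mm above the desk: nominal place of the pack's origin when latched; ledge, mouth (its sides catch a foot up to 4 mm off), rails, tooth and end block lie as told for charger_seat. But this shoe is adjustable, clamped by screws in slots: all of it really sits 0 to 18 mm farther along +x than the point says, different each time
- printer_shoe_catch (a joint): printer's button and catch tooth (one piece), m: 0 up, before the foot reaches it and again after the click; 0.003 to 0.004 while the foot lies over it. Tooth and contact block push a pack back with up to about 11 N; the tooth clicks up behind the foot, and 2 mm farther on is a hard stop. Contact between pack and printer must stay under 30 N while sliding
- printer_shoe_contact (a joint): how far the pack has pushed in the printer's sprung contact block, m: 0 untouched, about 0.012 with the pack latched, 0.014 at the hard stop; let go short of the click, the pack is pushed back out
- glue_stick: red-capped white glue stick, 25 mm across, 88 mm high, standing between the charger and the printer; leave alone. Origin at its foot
- rubber_stamp: wooden hand stamp 24 x 60 x 69 mm, standing between the charger and the printer; leave alone. Origin at its foot
- mug: teal mug, 86 mm across with a handle, 90 mm high, at the left; leave alone. Origin at its foot

How it is judged:
On the way, in this order (a step that is already met when the one before it is completed fails the run):
1. the charger's catch has let go and the pack has slid off its seat, still between the rails (x of pack in the frame of charger_seat between -0.03 and -0.006 m), for 0.1 s.
2. the pack is clear of the charger (horizontal distance between pack and charger_seat above 0.12 m), for 0.1 s.
At the end, for the whole second after the job is handed in: the pack is latched in the printer's shoe: catch up (within 1.5 mm), contact block in by over 9.5 mm, pack in line within 4 degrees, level within 3 mm, not more than 3 mm short of or 22 mm past the nominal seat, at rest; glue stick, stamp and mug within 20 mm of where they were (value of joint printer_shoe_catch below 0.0015 m and value of joint printer_shoe_contact above 0.0095 m and x of pack in the frame of printer_seat between -0.003 and 0.022 m and y of pack in the frame of printer_seat between -0.004 and 0.004 m and z of pack in the frame of printer_seat between -0.003 and 0.003 m and angle between the x axis of pack and the x axis of printer, either way round below 0.07 rad and linear speed of pack below 0.01 m/s and distance of each of glue_stick, rubber_stamp, mug from where it was at the start of the episode below 0.02 m); the robot touches nothing.
It fails at once if the pack is forced along the printer's rails or against the stop (contact force between pack and printer above 30 N and x of pack in the frame of printer_seat above -0.045 m).
It fails at once if the pack is slammed onto the printer (contact force between pack and printer above 90 N).
It fails at once if the pack is pried or torn off the charger (contact force between pack and charger above 40 N).
It fails at once if the fingers press hard on the charger or the printer (contact force between the fingers and charger above 30 N or contact force between the fingers and printer above 30 N).
It fails at once if the glue stick is knocked over (angle between glue_stick's own z axis and vertical above 0.5 rad).
It also fails if it takes over 51 s, if anything falls off the work surface, if the arm or the gripper's body presses on something with over 40 N, if the wrist force passes 120 N, or if a joint passes its speed limit or range.

### The arm

A 7-joint arm with a two-finger parallel gripper is mounted at the origin on a cart in front of the work surface, level with it; the furniture and walls round the work are solid. World frame = base frame: x ahead of the robot, y to its left, z up, the work surface at z = 0. Lengths are in m, angles in rad, forces in N, time in s.
With the tool pointing down it reaches from about 0.4 to 0.85 m from the base axis. Payload 4.5 kg.
Tool frame: the origin (TCP) lies between the finger pads, 19 mm behind the fingertips; this is the grasp point; z points along the fingers, y is the line along which they close (so a half turn about z gives the same grasp; the last joint's range is limited). The gripper opens to 85 mm and grips with 20 to 120 N. Pads are 22 mm wide; open, the fingers measure 114 mm over their backs; the gripper's body (76 mm by 85 mm) begins 54 mm behind the grasp point. The pads swing forward as they close: fully open they stand 13 mm farther back than shut.
Start: joints at [-1.308, 0.689, -0.195, 1.565, 0.157, 0.902, -0.215], TCP at [0.142, 0.609, 0.25] pointing down, gripper open.
Joint ranges: [-3.01, 3.01], [-0.46, 2.08], [-1.47, 1.51], [0.13, 2.56], [-1, 4.14], [0.04, 2.09], [-2.66, 2.66]. Speed limits (rad/s): [2.57, 2.57, 3.14, 3.14, 3.14, 3.14, 3.14].

### API

Orientations are given as a unit quaternion [w, x, y, z].
In Python, from plant import arm gives the robot as it stands.
- The arm moves only by the shell command python3 inch.py 'ROWS' [OPENING]. ROWS is a JSON list of rows, 1 to 12 of them, each written [[dx, dy, dz], [rx, ry, rz]]: dx, dy, dz in units of 100 mm, then a rotation vector rx, ry, rz in rad; each row is the pose to reach, as a shift and turn from the pose commanded when the command began, along the tool's axes at that moment; what a row does not reach only later rows make up. A row lasts 1/12 s, in which the tool goes at most 0.0417 m and 0.125 rad, less where a joint would pass 70% of its speed; a pose out of reach is approached as far as the arm can. OPENING is the opening from 0.0 (shut) to 1.0 (fully open), set as the command begins (- or left out keeps the last). The fingers move at their own pace and stop on an object; the grip force is fixed at half the most. Time passes only in rows, so rows that do not move let the fingers close. It prints the time, the measured TCP pose, the force, the opening and the grip force at its end. Input that does not fit is refused with a message, and nothing moves.
- arm.get_state(): the state, without advancing time (a new reading comes with each control period).
- arm.grab_frame(name): name is "side" or "top" or "wrist"; returns a dict with "color" (384x512x3 uint8, blue, green, red), "fx", "fy", "cx", "cy" (pixels), "k1" (the pictures are not rectified: a ray, as slopes to the right and down, at radius r is drawn at 1 + k1 r^2 times it, then the intrinsics apply), "eye" and "attitude" of the camera in the world. Camera axes: x right, y up, looking along -z (the intrinsics and any distortion apply to the point x, -y, -z); pixel columns grow to the right and rows downward; lengths in m; the calibration is good to about 2 mm. A picture is of the moment at which its call begins. There is no depth.
- arm.finish_job(): hands the job in; it is judged then, once.
The state is a dict: "time_s": time; "qpos": joint angles; "joint_velocities": joint speeds; "joint_torque": joint torques, N m; "ee_pos": TCP position; "orientation": TCP orientation; "contact_force": force on the tool from outside, world axes, zero at the start; "wrist_torque": the same for the moment, N m; "gripper_width": opening from 0.0 (shut) to 1.0 (fully open); "grip_force": force on a finger pad.
Only numpy, scipy, OpenCV 4.12 (cv2) and the standard library are available. Lean on these libraries where they do the work, as an engineer would, in place of code of your own. Each camera call takes 0.05 s, during which the arm holds its last target. There are 200 camera calls.

## Working session

There is one attempt and no reset: what is moved stays moved. The work goes in short steps, Python scripts to look and compute and a shell command to move; the robot and the scene stay as the last step left them, time stands still between calls to the robot, and variables do not carry over. Pictures are saved under pics/ and viewed, at most 10 in all, crops included, and the job is handed in when it is done.

```bash
ls; mkdir -p pics
python3 - <<'E'
from plant import arm
import cv2
s=arm.get_state(); print(s)
for n in("side","top"):
    f=arm.grab_frame(n); cv2.imwrite(f"pics/{n}0.png",f["color"]); print(n,{k:v for k,v in f.items() if k!="color"})
E
```

```text
inch.py
pics
plant.py
{'time_s': 0.0, 'qpos': array([-1.30822427,  0.6899806 , -0.19452492,  1.56633675,  0.15729018,
        0.90252733, -0.21507948]), 'joint_velocities': array([ 2.71820091e-04,  2.08393137e-03, -1.58819778e-03, -6.67803521e-04,
        1.77951611e-04, -2.24357048e-03, -4.26805032e-05]), 'joint_torque': array([ 1.14054878e-04, -5.39606416e+01, -1.26668852e+00, -1.58538973e+01,
        9.03228123e-03,  9.45225387e-03,  1.77834025e-06]), 'ee_pos': array([0.14163897, 0.6081034 , 0.24918836]), 'orientation': array([-4.39223568e-05,  1.14083858e-01,  9.93470688e-01, -9.29185255e-04]), 'contact_force': array([-1.30955463, -0.34330733, -0.71332467]), 'wrist_torque': array([-0.00232109,  0.01008349, -0.05303251]), 'grip_force': 0.0, 'gripper_width': 0.9986039778885845}
side {'fx': 414.3758012911349, 'fy': 414.3758012911349, 'cx': 250.48972511815867, 'cy': 185.5763761849472, 'k1': -0.04584875853656451, 'eye': array([ 0.20545076, -0.81742416,  0.54358285]), 'attitude': array([ 0.83126219,  0.52438964, -0.08896182, -0.16156877])}
top {'fx': 471.7288050254862, 'fy': 471.7288050254862, 'cx': 261.05644343906613, 'cy': 194.20082835738117, 'k1': 0.02037471826164554, 'eye': array([0.47923065, 0.09137997, 1.25288216]), 'attitude': array([ 0.71260665,  0.00812249, -0.01329116, -0.70139086])}
```
View pics/top0.png

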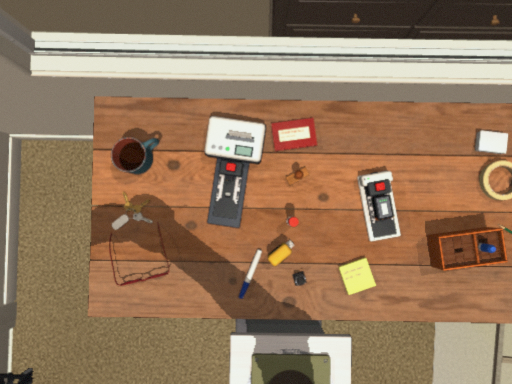

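View pics/side0.png

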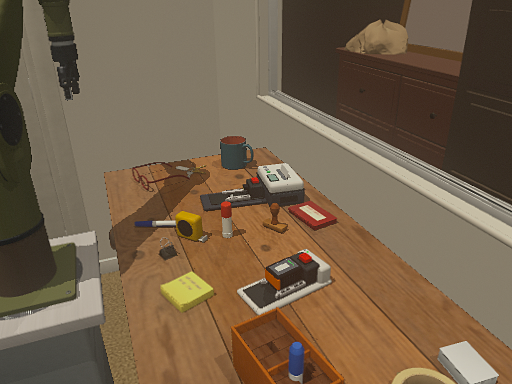

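The top view shows the charger with the pack near (380,205) and its red button at (380,186). The printer is near (235,140), its shoe running down to (226,222), with its button at (231,168). The glue stick cap is at (292,222). In the side view the charger is near (285,280) and the printer near (270,190).

Create h.py:
```python
import numpy as np, cv2
from scipy.spatial.transform import Rotation as R
from plant import arm
def rot(q): return R.from_quat([q[1],q[2],q[3],q[0]]).as_matrix()
def K(f): return np.array([[f["fx"],0,f["cx"]],[0,f["fy"],f["cy"]],[0,0,1.]]), np.array([f["k1"],0,0,0.])
def ray(f,p):
    k,d=K(f); s=cv2.undistortPoints(np.array([[p]],float),k,d)[0,0]
    v=rot(f["attitude"])@np.array([s[0],-s[1],-1]); return f["eye"],v/np.linalg.norm(v)
def plane(f,p,z):
    e,v=ray(f,p); return e+v*(z-e[2])/v[2]
def tri(*fp):
    A=np.zeros((3,3));b=np.zeros(3)
    for f,p in fp:
        e,v=ray(f,p);M=np.eye(3)-np.outer(v,v);A+=M;b+=M@e
    x=np.linalg.solve(A,b)
    return x,[round(1000*float(np.linalg.norm(np.cross(ray(f,p)[1],x-ray(f,p)[0]))),1) for f,p in fp]
def proj(f,X):
    k,d=K(f);c=rot(f["attitude"]).T@(np.asarray(X)-f["eye"])
    return cv2.projectPoints(np.array([[c[0],-c[1],-c[2]]]),np.zeros(3),np.zeros(3),k,d)[0][0,0]
def red(f,amin=15):
    h=cv2.cvtColor(f["color"],cv2.COLOR_BGR2HSV)
    m=(((h[...,0]<6)|(h[...,0]>174))&(h[...,1]>190)&(h[...,2]>120)).astype(np.uint8)
    n,_,st,c=cv2.connectedComponentsWithStats(m)
    return [(c[i].round(1).tolist(),st[i].tolist()) for i in range(1,n) if st[i,4]>=amin]
```

Run:
```python
from h import *
F={n:arm.grab_frame(n) for n in("top","side")}
for n in F: print(n,*red(F[n]),sep="\n ")
a=cv2.resize(F["top"]["color"][160:250,340:420],None,fx=5,fy=5,interpolation=2)
b=cv2.resize(F["top"]["color"][145:235,195:275],None,fx=5,fy=5,interpolation=2)
cv2.imwrite("pics/c1.png",np.hstack([a,b]))
```

```text
top
 ([312.7, 132.3], [311, 128, 4, 10, 18])
 ([312.5, 141.2], [308, 139, 8, 6, 26])
 ([230.4, 166.5], [226, 163, 10, 8, 66])
 ([379.6, 186.1], [375, 182, 10, 9, 63])
 ([293.2, 221.2], [289, 217, 9, 9, 64])
side
 ([254.8, 179.7], [251, 177, 8, 6, 36])
 ([224.4, 207.5], [221, 202, 10, 16, 86])
 ([316.2, 218.6], [305, 213, 22, 10, 32])
 ([304.4, 257.4], [299, 253, 12, 10, 85])
```

View pics/c1.png

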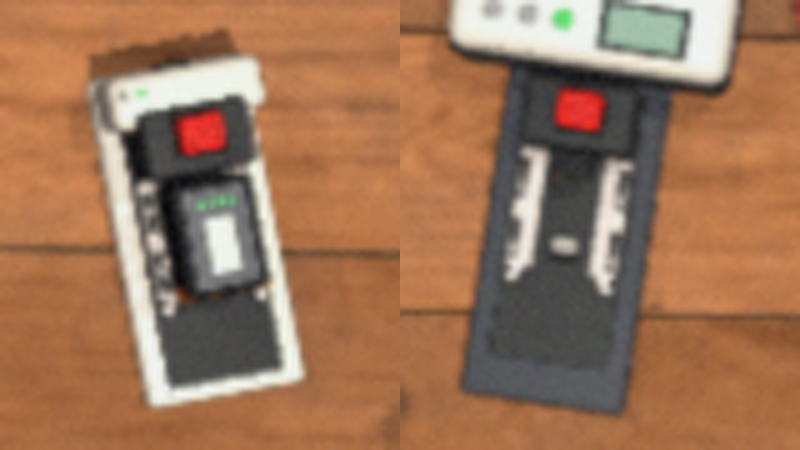

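The left crop (charger) shows the red button at (201,132), the pack lamps at (215,200) and the front corners at (152,405) and (302,380). The right crop (printer) shows the empty shoe with its button at (580,110), tooth at (565,245), and ledge corners at (463,390) and (620,412).

Run:
```python
from h import *
F={n:arm.grab_frame(n) for n in("top","side")}
t,s=F["top"],F["side"]
cp=lambda u,v,ox,oy:((u+.5)/5+ox-.5,(v+.5)/5+oy-.5)
print("chg btn",tri((t,(379.6,186.1)),(s,(304.4,257.4))))
print("prn btn",tri((t,(230.4,166.5)),(s,(254.8,179.7))))
print("glue",tri((t,(293.2,221.2)),(s,(225.5,204))))
C=lambda u,v,z:plane(t,cp(u,v,340,160),z)
P=lambda u,v,z:plane(t,cp(u-400,v,195,145),z)
for n,a in {"cfl":C(152,405,.013),"cfr":C(302,380,.013),"cbl":C(97,110,.013),"pfl":P(463,390,.013),"pfr":P(620,412,.013),"pbl":P(510,70,.013),"pbr":P(670,95,.013),"tooth":P(565,245,.015)}.items(): print(n,a.round(4))
st=arm.get_state();print(st["ee_pos"]);M=rot(st["orientation"]);print(M.round(3))
w=arm.grab_frame("wrist"); print("cam in tool",(M.T@(w["eye"]-st["ee_pos"])).round(4)); print((M.T@rot(w["attitude"])).round(3),w["fx"],w["k1"])
```

```text
chg btn (array([ 0.54146494, -0.21853854,  0.05464507]), [0.5, 0.5])
prn btn (array([0.58595985, 0.1615713 , 0.05515612]), [1.2, 1.2])
glue (array([0.44985877, 0.00243757, 0.0860112 ]), [0.7, 0.7])
cfl [ 0.3997 -0.205   0.013 ]
cfr [ 0.414  -0.2836  0.013 ]
cbl [ 0.5542 -0.1748  0.013 ]
pfl [0.4401 0.2226 0.013 ]
pfr [0.4299 0.1401 0.013 ]
pbl [0.6088 0.2011 0.013 ]
pbr [0.597  0.1167 0.013 ]
tooth [0.517  0.1704 0.015 ]
[0.14170699 0.60854641 0.24971236]
[[-0.974  0.227 -0.   ]
 [ 0.227  0.974 -0.001]
 [-0.    -0.001 -1.   ]]
cam in tool [ 0.0809 -0.001  -0.1237]
[[-0.     0.948  0.318]
 [ 1.     0.    -0.   ]
 [-0.     0.318 -0.948]] 335.1256152722025 -0.06379881554683532
```

The rows are not in the units I measure in: shifts go in units of 100 mm. I convert before sending: -0.25 m is -2.5, -0.15 m is -1.5.

```bash
python3 inch.py '[[[-0.33, -0.25, 0], [0, 0, 0]], [[-0.66, -0.5, 0], [0, 0, 0]], [[-0.99, -0.75, 0], [0, 0, 0]], [[-1.32, -1, 0], [0, 0, 0]], [[-1.65, -1.25, 0], [0, 0, -0.02]], [[-1.98, -1.5, 0], [0, 0, -0.04]], [[-2.31, -1.75, 0], [0, 0, -0.06]], [[-2.64, -2, 0], [0, 0, -0.08]], [[-2.97, -2.25, 0.05], [0, 0, -0.1]], [[-3.3, -2.5, 0.1], [0, 0, -0.105]], [[-3.63, -2.75, 0.2], [0, 0, -0.105]], [[-3.96, -3, 0.3], [0, 0, -0.105]]]' 0.0; python3 inch.py '[[[-0.3, -0.25, 0], [0, 0, 0]], [[-0.5, -0.43, 0], [0, 0, 0]], [[-0.5, -0.43, 0], [0, 0, 0]], [[-0.5, -0.43, 0], [0, 0, 0]]]'
python3 - <<'E'
from h import *
f=arm.grab_frame("wrist");cv2.imwrite("pics/w1.png",cv2.resize(f["color"],None,fx=1.5,fy=1.5));print(red(f));np.save("w1.npy",f,allow_pickle=True)
s=arm.get_state();M=rot(s["orientation"]);print(s["ee_pos"],np.degrees(np.arctan2(M[1,0],M[0,0])))
E
```

```text
time_s: 1.35
ee_pos: [0.4596, 0.2266, 0.2206]
orientation: [0.001, 0.062, 0.998, 0.0]
contact_force: [0.8, -0.5, -0.2]
gripper_width: -0.001
grip_force: 0.0
time_s: 1.68
ee_pos: [0.5036, 0.1776, 0.2203]
orientation: [0.0, 0.064, 0.998, -0.0]
contact_force: [-0.9, 0.5, -0.5]
gripper_width: 0.0
grip_force: 0.0
[([51.8, 144.1], [25, 130, 46, 34, 803]), ([122.2, 304.7], [83, 285, 87, 51, 1556])]
[0.50240117 0.17945005 0.22040281] 172.85494133172367
```

View pics/w1.png

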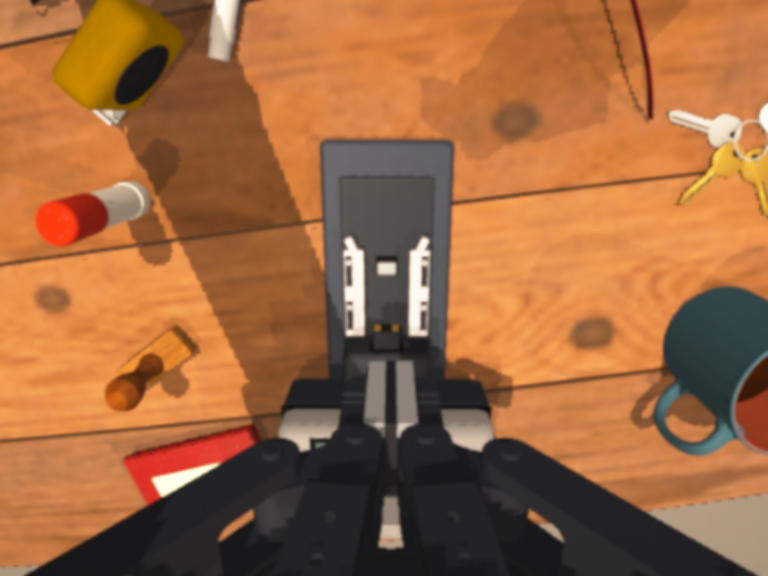

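The wrist view looks straight down the printer shoe, which is empty. The tooth is at (387,268), the plinth front corners at (322,143) and (453,143), the dark ledge corners at (340,177) and (433,177), and the rail fronts near (347,240) and (427,240). The glue stick, stamp and mug are clear at the sides.

Run:
```python
from h import *
f=np.load("w1.npy",allow_pickle=True).item()
W=lambda u,v,z:plane(f,((u+.5)/1.5-.5,(v+.5)/1.5-.5),z)
for n,u,v,z in [("pfl",322,142,.012),("pfr",453,142,.012),("pbl",329,377,.012),("pbr",445,377,.012),("dl",340,177,.013),("dr",434,177,.013),("railLf",346,256,.0205),("railRf",429,256,.0205),("railLb",346,335,.0205),("railRb",429,335,.0205),("tooth",387,269,.016),("innerL",365,290,.0205),("innerR",410,290,.0205)]: print(n,W(u,v,z).round(4))
# wrist + top views: height check
t=arm.grab_frame("top")
w=lambda u,v:((u+.5)/1.5-.5,(v+.5)/1.5-.5); cp=lambda u,v:((u-400+.5)/5+195-.5,(v+.5)/5+145-.5)
print("tooth",tri((f,w(387,268)),(t,cp(565,245))))
print("front corners",tri((f,w(453,142)),(t,cp(463,390))),tri((f,w(322,142)),(t,cp(620,412))))
```

```text
pfl [0.4319 0.1416 0.012 ]
pfr [0.4426 0.2247 0.012 ]
pbl [0.5988 0.1181 0.012 ]
pbr [0.6099 0.2037 0.012 ]
dl [0.4552 0.1497 0.013 ]
dr [0.463  0.2102 0.013 ]
railLf [0.5063 0.1463 0.0205]
railRf [0.5134 0.2011 0.0205]
railLb [0.563  0.1373 0.0205]
railRb [0.5705 0.1951 0.0205]
tooth [0.5201 0.172  0.016 ]
innerL [0.5316 0.1554 0.0205]
innerR [0.5355 0.1858 0.0205]
tooth (array([0.51725863, 0.17117134, 0.0215185 ]), [1.3, 1.3])
front corners (array([0.44095611, 0.22043067, 0.04174268]), [0.8, 0.8]) (array([0.43084007, 0.14074827, 0.00875201]), [1.2, 1.2])
```

```bash
python3 inch.py '[[[-0.06, -0.36, 0], [0, 0, -0.03]], [[-0.12, -0.72, 0], [0, 0, -0.06]], [[-0.18, -1.08, 0], [0, 0, -0.09]], [[-0.25, -1.44, 0], [0, 0, -0.12]], [[-0.31, -1.8, 0], [0, 0, -0.15]], [[-0.37, -2.16, 0], [0, 0, -0.18]], [[-0.43, -2.52, 0], [0, 0, -0.21]], [[-0.49, -2.88, 0], [0, 0, -0.24]], [[-0.55, -3.24, 0], [0, 0, -0.27]], [[-0.61, -3.6, 0], [0, 0, -0.3]], [[-0.67, -3.95, 0], [0, 0, -0.311]], [[-0.67, -3.95, 0], [0, 0, -0.311]]]'; python3 inch.py '[[[0, 0, 0], [0, 0, 0]], [[0, 0, 0], [0, 0, 0]]]'
python3 - <<'E'
from h import *
f=arm.grab_frame("wrist");cv2.imwrite("pics/w2.png",cv2.resize(f["color"],None,fx=1.5,fy=1.5));print(red(f));np.save("w2.npy",f,allow_pickle=True)
s=arm.get_state();M=rot(s["orientation"]);print(s["ee_pos"],np.degrees(np.arctan2(M[1,0],M[0,0])))
E
```

```text
time_s: 2.78
ee_pos: [0.5194, -0.2288, 0.2201]
orientation: [-0.0, -0.089, 0.996, -0.003]
contact_force: [-0.4, -1.2, 0.2]
gripper_width: -0.001
grip_force: 0.0
time_s: 2.95
ee_pos: [0.5206, -0.2184, 0.2205]
orientation: [0.0, -0.095, 0.995, 0.001]
contact_force: [1.2, -0.5, -0.4]
gripper_width: 0.001
grip_force: 0.0
[([256.1, 197.3], [244, 187, 25, 22, 509]), ([419.6, 308.1], [368, 293, 92, 51, 1882])]
[ 0.5207247  -0.21789006  0.22062418] -169.0352338200698
```

View pics/w2.png

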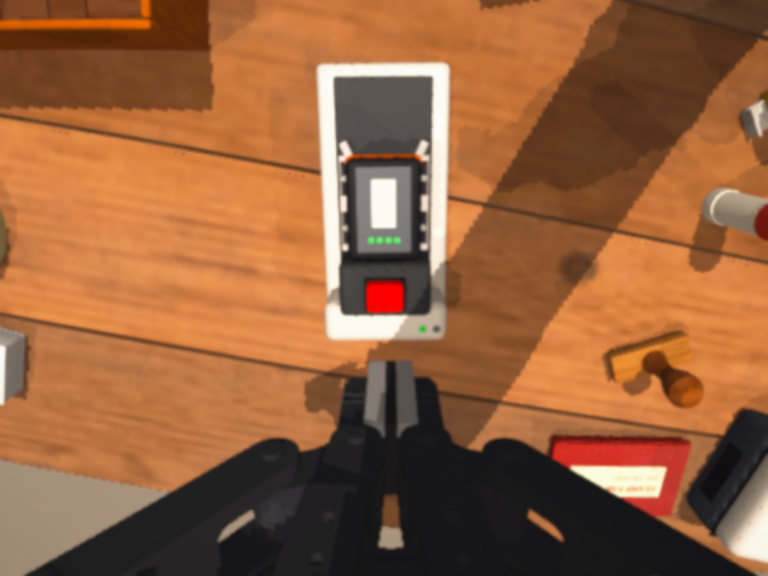

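The wrist view shows the charger and seated pack in line with the tool. The red button is at (384,296) in the 1.5x picture. The pack top's grey panel spans x 353–415 and y 165–252, and the base front corners are at (318,65) and (449,65).

Run:
```python
from h import *
f=np.load("w2.npy",allow_pickle=True).item(); t=arm.grab_frame("top");s=arm.grab_frame("side")
w=lambda u,v:((u+.5)/1.5-.5,(v+.5)/1.5-.5);W=lambda u,v,z:plane(f,w(u,v),z)
print("btn",tri((f,(256.1,197.3)),(t,(379.6,186.1)))[0],tri((f,(256.1,197.3)),(t,(379.6,186.1)),(s,(304.4,257.4))), plane(f,(256.1,197.3),.059))
def green(F):
    h=cv2.cvtColor(F["color"],cv2.COLOR_BGR2HSV);m=((h[...,0]>45)&(h[...,0]<75)&(h[...,1]>120)&(h[...,2]>120)).astype(np.uint8)
    n,_,st,c=cv2.connectedComponentsWithStats(cv2.dilate(m,np.ones((3,3))));return [(c[i].round(1),st[i,4]) for i in range(1,n)]
print(green(f),green(t))
for n,u,v,z in [("fl",318,64,.012),("fr",449,64,.012),("bl",328,338,.012),("br",445,336,.012),("packTL",344,158,.055),("packTR",424,158,.055),("packBL",350,255,.055),("packBR",420,255,.055),("lamps",384,240,.055),("dkL",335,77,.013),("dkR",434,77,.013)]: print(n,W(u,v,z).round(4))
```

```text
btn [ 0.54162651 -0.21819915  0.05826926] (array([ 0.54212355, -0.21858701,  0.05504038]), [1.4, 1.2, 0.4]) [ 0.54221549 -0.21896642  0.059     ]
[(array([256.2, 159.9]), np.int32(115)), (array([281.5, 219. ]), np.int32(30))] [(array([227. , 148.3]), np.int32(18))]
fl [ 0.4177 -0.2844  0.012 ]
fr [ 0.4026 -0.2054  0.012 ]
bl [ 0.5982 -0.2504  0.012 ]
br [ 0.5807 -0.1676  0.012 ]
packTL [ 0.4669 -0.2563  0.055 ]
packTR [ 0.4585 -0.2122  0.055 ]
packBL [ 0.5219 -0.2437  0.055 ]
packBR [ 0.5141 -0.2028  0.055 ]
lamps [ 0.5091 -0.2255  0.055 ]
dkL [ 0.4233 -0.2728  0.013 ]
dkR [ 0.4118 -0.2129  0.013 ]
```

```bash
python3 inch.py '[[[-0.1, -0.02, 0.3], [0, 0, 0]], [[-0.21, -0.05, 0.65], [0, 0, 0]], [[-0.21, -0.05, 1], [0, 0, 0]], [[-0.21, -0.05, 1.25], [0, 0, 0]], [[-0.21, -0.05, 1.35], [0, 0, 0]], [[-0.21, -0.05, 1.35], [0, 0, 0]], [[-0.21, -0.05, 1.35], [0, 0, 0]]]'
```

```text
time_s: 3.68
ee_pos: [0.5424, -0.221, 0.0861]
orientation: [0.0, -0.094, 0.996, 0.0]
contact_force: [0.6, -1.1, 0.8]
gripper_width: -0.001
grip_force: 0.0
```

```bash
python3 inch.py '[[[0, 0, 0.03], [0, 0, 0]], [[0, 0, 0.06], [0, 0, 0]], [[0, 0, 0.08], [0, 0, 0]], [[0, 0, 0.1], [0, 0, 0]], [[0, 0, 0.1], [0, 0, 0]]]'
```

```text
time_s: 4.1
ee_pos: [0.5425, -0.2222, 0.076]
orientation: [0.001, -0.093, 0.996, -0.0]
contact_force: [0.2, 0.2, 2.6]
gripper_width: 0.002
grip_force: 1.1
```

Scaled: 0.0035 m is 0.035, 0.003 m is 0.03.

```bash
python3 inch.py '[[[0, 0.02, 0.01], [0, 0, 0]], [[0, 0.02, 0.02], [0, 0, 0]], [[0, 0.02, 0.03], [0, 0, 0]], [[0, 0.02, 0.035], [0, 0, 0]], [[0, 0.02, 0.035], [0, 0, 0]], [[0, 0.02, 0.035], [0, 0, 0]], [[0, 0.02, 0.035], [0, 0, 0]]]'
python3 - <<'E'
from h import *
f=arm.grab_frame("wrist");cv2.imwrite("pics/w3.png",f["color"]);t=arm.grab_frame("top")
cv2.imwrite("pics/t3.png",np.hstack([cv2.resize(t["color"][160:250,340:420],None,fx=4,fy=4),f["color"][:360,100:500]]))
E
```

```text
time_s: 4.68
ee_pos: [0.5417, -0.22, 0.072]
orientation: [0.0, -0.093, 0.996, -0.0]
contact_force: [1.8, -0.7, 3.4]
gripper_width: 0.001
grip_force: 1.6
```

View pics/t3.png

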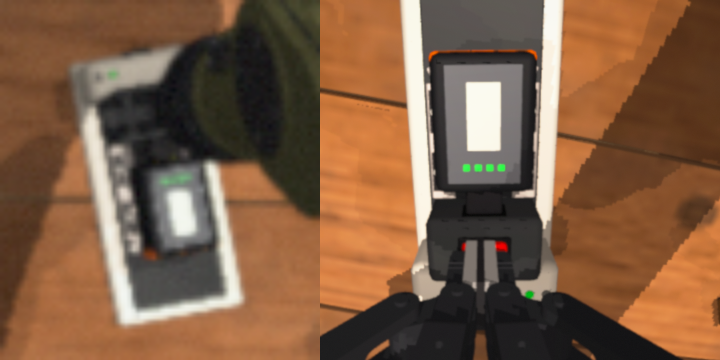

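The pack has sprung back: the side-by-side shows a gap of about 12 mm between its nose and the end block, still in the rails, with the lamps at (484,168).

Scaled: 0.063 m is 0.63, -0.06 m is -0.6.

```bash
python3 inch.py '[[[0, 0, -0.2], [0, 0, 0]], [[0, 0, -0.55], [0, 0, 0]], [[0.3, 0, -0.6], [0, 0, 0]], [[0.63, 0.01, -0.6], [0, 0, 0]], [[0.63, 0.01, -0.6], [0, 0, 0]], [[0.63, 0.01, -0.6], [0, 0, 0]], [[0.63, 0.01, -0.6], [0, 0, 0]]]' 1.0
python3 - <<'E'
from h import *
s=arm.get_state();print(s["ee_pos"],s["gripper_width"])
f=arm.grab_frame("wrist")
h=cv2.cvtColor(f["color"],cv2.COLOR_BGR2HSV);m=((h[...,0]>45)&(h[...,0]<75)&(h[...,1]>120)&(h[...,2]>120)).astype(np.uint8)
n,_,st,c=cv2.connectedComponentsWithStats(cv2.dilate(m,np.ones((5,5))))
for i in range(1,n): print(c[i],st[i,4],plane(f,c[i],.055))
h2=((h[...,0]>5)&(h[...,0]<15)&(h[...,1]>210)).astype(np.uint8)
cv2.imwrite("pics/w4.png",f["color"])
E
```

```text
time_s: 5.37
ee_pos: [0.4791, -0.2301, 0.1316]
orientation: [-0.0, -0.094, 0.996, 0.001]
contact_force: [0.6, 0.4, 0.8]
gripper_width: 0.976
grip_force: 0.0
[ 0.47910153 -0.23005198  0.13156575] 0.9762196225156718
[259.44964029 239.72302158] 278 [ 0.49937889 -0.22777905  0.055     ]
[291.96052632 316.94736842] 76 [ 0.55676004 -0.19280287  0.055     ]
```

Scaled: 0.085 m is 0.85, 0.08 m is 0.8.

```bash
python3 inch.py '[[[0, 0, 0.3], [0, 0, 0]], [[0, 0, 0.6], [0, 0, 0]], [[0, 0, 0.8], [0, 0, 0]], [[0, 0, 0.85], [0, 0, 0]], [[0, 0, 0.85], [0, 0, 0]], [[0, 0, 0.85], [0, 0, 0]]]'; python3 inch.py '[[[0, 0, 0], [0, 0, 0]], [[0, 0, 0], [0, 0, 0]], [[0, 0, 0], [0, 0, 0]], [[0, 0, 0], [0, 0, 0]], [[0, 0, 0], [0, 0, 0]], [[0, 0, 0], [0, 0, 0]]]' 0.0
```

```text
time_s: 5.92
ee_pos: [0.4802, -0.2302, 0.0472]
orientation: [0.0, -0.094, 0.996, 0.0]
contact_force: [0.4, -0.5, -0.8]
gripper_width: 1.002
grip_force: 0.0
time_s: 6.42
ee_pos: [0.4798, -0.2309, 0.0473]
orientation: [0.001, -0.093, 0.996, -0.0]
contact_force: [1.3, -0.5, 0.6]
gripper_width: 0.508
grip_force: 64.8
```

```bash
python3 inch.py '[[[0.03, 0, 0], [0, 0, 0]], [[0.08, 0, 0], [0, 0, 0]], [[0.14, 0, 0], [0, 0, 0]], [[0.2, 0, 0], [0, 0, 0]], [[0.26, 0, 0], [0, 0, 0]], [[0.3, 0, 0], [0, 0, 0]]]'; python3 inch.py '[[[0.08, 0, 0], [0, 0, 0]], [[0.16, 0, 0], [0, 0, 0]], [[0.24, 0, 0], [0, 0, 0]], [[0.32, 0, 0], [0, 0, 0]], [[0.4, 0, 0], [0, 0, 0]], [[0.48, 0, 0], [0, 0, 0]], [[0.48, 0, 0], [0, 0, 0]]]'
```

```text
time_s: 6.92
ee_pos: [0.448, -0.2366, 0.0468]
orientation: [-0.001, -0.093, 0.996, 0.0]
contact_force: [-1.2, 0.4, 0.1]
gripper_width: 0.506
grip_force: 64.9
time_s: 7.5
ee_pos: [0.3998, -0.2457, 0.0468]
orientation: [-0.002, -0.093, 0.996, 0.0]
contact_force: [-0.4, -0.3, -1.9]
gripper_width: 0.501
grip_force: 64.8
```

```bash
python3 inch.py '[[[0, 0, -0.3], [0, 0, 0]], [[0, 0, -0.6], [0, 0, 0]], [[0, 0.1, -1], [0, 0, 0]], [[-0.1, 0.4, -1.18], [0, 0, 0.03]], [[-0.22, 0.75, -1.18], [0, 0, 0.06]], [[-0.35, 1.1, -1.18], [0, 0, 0.09]], [[-0.47, 1.46, -1.18], [0, 0, 0.12]], [[-0.6, 1.82, -1.18], [0, 0, 0.15]], [[-0.72, 2.18, -1.18], [0, 0, 0.18]], [[-0.85, 2.54, -1.18], [0, 0, 0.21]], [[-0.97, 2.9, -1.18], [0, 0, 0.24]], [[-1.1, 3.26, -1.18], [0, 0, 0.27]]]'
python3 - <<'E'
from h import *
s=arm.get_state();M=rot(s["orientation"]);d=np.array([.4607,.1799,.105])-s["ee_pos"];print(M.T@d,s["ee_pos"],np.arctan2(M[1,0],M[0,0]))
E
```

```text
time_s: 8.5
ee_pos: [0.4499, 0.0977, 0.165]
orientation: [-0.0, 0.042, 0.999, 0.0]
contact_force: [1.6, 0.0, -1.4]
gripper_width: 0.506
grip_force: 64.9
[-0.00391884  0.0828471   0.05996996] [0.44987142 0.09766517 0.16496308] 3.0579248032650908
```

```bash
python3 inch.py '[[[-0.01, 0.3, 0], [0, 0, 0.02]], [[-0.02, 0.6, 0.2], [0, 0, 0.05]], [[-0.03, 0.8, 0.5], [0, 0, 0.05]], [[-0.03, 0.81, 0.6], [0, 0, 0.05]], [[-0.03, 0.81, 0.6], [0, 0, 0.05]], [[-0.03, 0.81, 0.6], [0, 0, 0.05]]]'
python3 - <<'E'
from h import *
s=arm.get_state();M=rot(s["orientation"]);print(s["ee_pos"],np.arctan2(M[1,0],M[0,0])-np.pi)
f=arm.grab_frame("wrist");cv2.imwrite("pics/w5.png",cv2.resize(f["color"],None,fx=1.5,fy=1.5));np.save("w5.npy",f,allow_pickle=True)
E
```

```text
time_s: 9.0
ee_pos: [0.459, 0.1749, 0.1046]
orientation: [-0.001, 0.066, 0.998, -0.001]
contact_force: [-0.8, -0.1, -1.3]
gripper_width: 0.503
grip_force: 64.5
[0.4590418  0.17493977 0.10458116] -0.1329428652852167
```

View pics/w5.png

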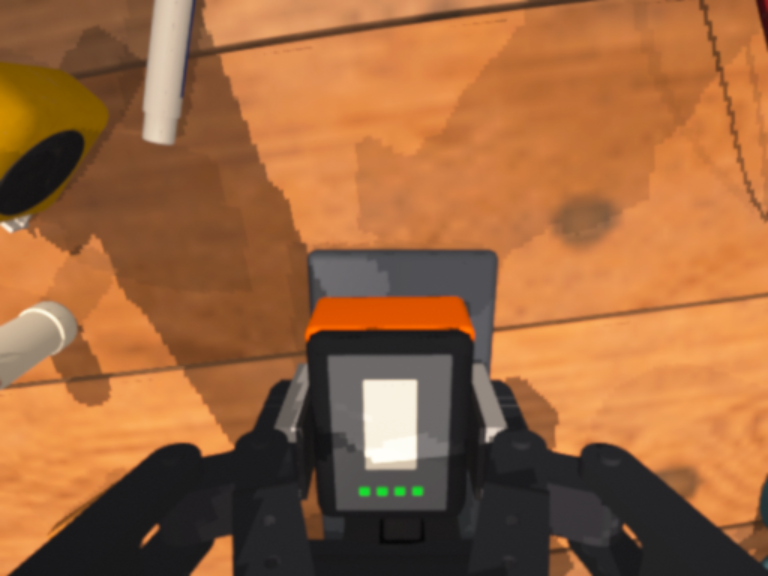

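The pack hangs level and square in the fingers. Its tail edge runs (307,335)–(473,335), about 5 mm to the glue-stick side of the plinth centre at (403,252), so it needs a shift along +y.

Run:
```python
from h import *
f=np.load("w5.npy",allow_pickle=True).item()
W=lambda u,v,z:plane(f,((u+.5)/1.5-.5,(v+.5)/1.5-.5),z)
S=np.array([.543,.1692]);u=np.array([np.cos(.13),-np.sin(.13)]);n=np.array([np.sin(.13),np.cos(.13)])
for nm,a in [("pfl",W(310,250,.012)),("pfr",W(497,250,.012)),("tailL",W(309,335,.1126)),("tailR",W(472,335,.1126)),("lampL",W(364,491,.1126)),("lampR",W(418,491,.1126))]: print(nm,a.round(4),((a[:2]-S)@u).round(4),((a[:2]-S)@n).round(4))
s=arm.get_state();a=s["ee_pos"];M=rot(s["orientation"]);print("tcp",a,(a[:2]-S)@u,(a[:2]-S)@n,np.arctan2(M[1,0],M[0,0])-np.pi)
```

```text
pfl [0.429  0.1417 0.012 ] -0.1094 -0.0421
pfr [0.44  0.224 0.012] -0.1092 0.041
tailL [0.4273 0.1575 0.1126] -0.1132 -0.0266
tailR [0.4328 0.1981 0.1126] -0.1131 0.0144
lampL [0.4772 0.1639 0.1126] -0.0646 -0.0138
lampR [0.4792 0.1791 0.1126] -0.0646 0.0016
tcp [0.45966409 0.17453796 0.10528604] -0.08332469224425394 -0.005510257415864539 -0.13429146490257438
```

Scaled: 0.048 m is 0.48, 0.04 m is 0.4.

```bash
python3 inch.py '[[[0, 0.03, 0.2], [0, 0, -0.004]], [[0, 0.055, 0.4], [0, 0, -0.004]], [[0, 0.055, 0.48], [0, 0, -0.004]], [[0, 0.055, 0.5], [0, 0, -0.004]], [[0, 0.055, 0.5], [0, 0, -0.004]], [[0, 0.055, 0.5], [0, 0, -0.004]]]'
cat > m.py <<'E'
from h import *
S=np.array([.543,.1692]);u=np.array([np.cos(.13),-np.sin(.13)]);n=np.array([np.sin(.13),np.cos(.13)])
s=arm.get_state();a=s["ee_pos"];M=rot(s["orientation"]);F=s["contact_force"]
print("s %.4f n %.4f z %.4f yaw %.4f"%((a[:2]-S)@u,(a[:2]-S)@n,a[2],np.arctan2(M[1,0],M[0,0])-np.pi),"F along/side/up",(F[:2]@u).round(1),(F[:2]@n).round(1),F[2].round(1),"M",s["wrist_torque"].round(2))
E
python3 m.py
```

```text
time_s: 9.55
ee_pos: [0.461, 0.1809, 0.0559]
orientation: [0.001, 0.065, 0.998, 0.0]
contact_force: [1.1, -0.6, -1.4]
gripper_width: 0.505
grip_force: 64.7
s -0.0828 n 0.0010 z 0.0559 yaw -0.1299 F along/side/up 1.1 -0.5 -1.4 M [-0.01  0.05 -0.01]
```

Scaled: -0.001 m is -0.01, 0.009 m is 0.09.

```bash
python3 inch.py '[[[0, -0.01, 0.03], [0, 0, 0]], [[0, -0.01, 0.06], [0, 0, 0]], [[0, -0.01, 0.075], [0, 0, 0]], [[0, -0.01, 0.085], [0, 0, 0]], [[0, -0.01, 0.09], [0, 0, 0]], [[0, -0.01, 0.09], [0, 0, 0]]]'; python3 m.py
```

```text
time_s: 10.05
ee_pos: [0.4604, 0.1805, 0.0465]
orientation: [0.0, 0.064, 0.998, -0.0]
contact_force: [-1.5, -0.4, 4.0]
gripper_width: 0.504
grip_force: 65.4
s -0.0834 n 0.0005 z 0.0465 yaw -0.1288 F along/side/up -1.5 -0.6 4.0 M [-0.12  0.12 -0.01]
```

Scaled: -0.02 m is -0.2, -0.016 m is -0.16.

```bash
python3 inch.py '[[[0, 0, -0.005], [0, 0, 0]], [[-0.04, 0, -0.005], [0, 0, 0]], [[-0.08, 0, -0.005], [0, 0, 0]], [[-0.12, 0, -0.005], [0, 0, 0]], [[-0.16, 0, -0.005], [0, 0, 0]], [[-0.2, 0, -0.005], [0, 0, 0]], [[-0.2, 0, -0.005], [0, 0, 0]]]'; python3 m.py;  python3 inch.py '[[[-0.03, 0, 0], [0, 0, 0]], [[-0.06, 0, 0], [0, 0, 0]], [[-0.09, 0, 0], [0, 0, 0]], [[-0.12, 0, 0], [0, 0, 0]], [[-0.15, 0, 0], [0, 0, 0]], [[-0.15, 0, 0], [0, 0, 0]]]'; python3 m.py
```

```text
time_s: 10.63
ee_pos: [0.4818, 0.1778, 0.0465]
orientation: [0.001, 0.065, 0.998, 0.0]
contact_force: [2.3, -0.5, 1.1]
gripper_width: 0.504
grip_force: 65.1
s -0.0618 n 0.0005 z 0.0465 yaw -0.1299 F along/side/up 2.3 -0.2 1.1 M [-0.18 -0.28  0.06]
time_s: 11.13
ee_pos: [0.4953, 0.1759, 0.0465]
orientation: [-0.0, 0.064, 0.998, 0.0]
contact_force: [-0.8, -0.4, 4.2]
gripper_width: 0.501
grip_force: 65.3
s -0.0482 n 0.0004 z 0.0465 yaw -0.1289 F along/side/up -0.8 -0.5 4.2 M [-0.07  0.31 -0.01]
```

Scaled: -0.012 m is -0.12, -0.01 m is -0.1.

```bash
python3 inch.py '[[[-0.02, 0, -0.003], [0, 0, 0]], [[-0.04, 0, -0.003], [0, 0, 0]], [[-0.06, 0, -0.003], [0, 0, 0]], [[-0.08, 0, -0.003], [0, 0, 0]], [[-0.1, 0, -0.003], [0, 0, 0]], [[-0.12, 0, -0.003], [0, 0, 0]], [[-0.12, 0, -0.003], [0, 0, 0]]]'; python3 m.py;  python3 inch.py '[[[-0.02, 0, 0], [0, 0, 0]], [[-0.04, 0, 0], [0, 0, 0]], [[-0.06, 0, 0], [0, 0, 0]], [[-0.08, 0, 0], [0, 0, 0]], [[-0.1, 0, 0], [0, 0, 0]], [[-0.1, 0, 0], [0, 0, 0]]]'; python3 m.py
```

```text
time_s: 11.72
ee_pos: [0.5078, 0.1744, 0.0467]
orientation: [0.0, 0.065, 0.998, 0.0]
contact_force: [0.7, -0.7, 1.2]
gripper_width: 0.503
grip_force: 65.0
s -0.0356 n 0.0005 z 0.0467 yaw -0.1293 F along/side/up 0.8 -0.6 1.2 M [-0.1  -0.12 -0.02]
time_s: 12.22
ee_pos: [0.5176, 0.1731, 0.0468]
orientation: [0.0, 0.065, 0.998, 0.0]
contact_force: [-0.6, -1.1, 0.7]
gripper_width: 0.504
grip_force: 65.0
s -0.0257 n 0.0006 z 0.0468 yaw -0.1292 F along/side/up -0.4 -1.1 0.7 M [-0.07 -0.04 -0.03]
```

Scaled: -0.007 m is -0.07, -0.006 m is -0.06.

```bash
python3 inch.py '[[[-0.015, 0, 0], [0, 0, 0]], [[-0.03, 0, 0], [0, 0, 0]], [[-0.045, 0, 0], [0, 0, 0]], [[-0.06, 0, 0], [0, 0, 0]], [[-0.07, 0, 0], [0, 0, 0]], [[-0.07, 0, 0], [0, 0, 0]]]'; python3 m.py;  python3 inch.py '[[[-0.01, 0, 0], [0, 0, 0]], [[-0.02, 0, 0], [0, 0, 0]], [[-0.03, 0, 0], [0, 0, 0]], [[-0.04, 0, 0], [0, 0, 0]], [[-0.04, 0, 0], [0, 0, 0]]]'; python3 m.py
```

```text
time_s: 12.72
ee_pos: [0.5235, 0.1723, 0.0467]
orientation: [-0.0, 0.064, 0.998, -0.0]
contact_force: [-1.5, 0.4, 1.6]
gripper_width: 0.502
grip_force: 65.1
s -0.0198 n 0.0006 z 0.0467 yaw -0.1287 F along/side/up -1.5 0.2 1.6 M [ 0.03  0.35 -0.01]
time_s: 13.13
ee_pos: [0.5255, 0.172, 0.0466]
orientation: [-0.002, 0.064, 0.998, -0.0]
contact_force: [-6.1, 1.9, 4.1]
gripper_width: 0.505
grip_force: 65.5
s -0.0177 n 0.0005 z 0.0466 yaw -0.1278 F along/side/up -6.3 1.1 4.1 M [ 0.18  1.22 -0.03]
```

```bash
python3 inch.py '[[[-0.01, 0, 0], [0, 0, 0]], [[-0.02, 0, 0], [0, 0, 0]], [[-0.03, 0, 0], [0, 0, 0]], [[-0.03, 0, 0], [0, 0, 0]]]'; python3 m.py;  python3 inch.py '[[[-0.01, 0, 0], [0, 0, 0]], [[-0.02, 0, 0], [0, 0, 0]], [[-0.03, 0, 0], [0, 0, 0]], [[-0.03, 0, 0], [0, 0, 0]]]'; python3 m.py
```

```text
time_s: 13.47
ee_pos: [0.5281, 0.1717, 0.0467]
orientation: [-0.002, 0.064, 0.998, -0.0]
contact_force: [-7.3, 1.5, 5.7]
gripper_width: 0.503
grip_force: 65.6
s -0.0151 n 0.0006 z 0.0467 yaw -0.1276 F along/side/up -7.4 0.5 5.7 M [ 0.23  1.39 -0.03]
time_s: 13.8
ee_pos: [0.5307, 0.1713, 0.0467]
orientation: [-0.003, 0.064, 0.998, -0.001]
contact_force: [-7.0, 1.1, 5.2]
gripper_width: 0.505
grip_force: 65.7
s -0.0124 n 0.0005 z 0.0467 yaw -0.1275 F along/side/up -7.0 0.1 5.2 M [ 0.21  1.51 -0.08]
```

Scaled: -0.003 m is -0.03, -0.002 m is -0.02.

```bash
python3 inch.py '[[[-0.01, 0, 0], [0, 0, 0]], [[-0.02, 0, 0], [0, 0, 0]], [[-0.03, 0, 0], [0, 0, 0]], [[-0.03, 0, 0], [0, 0, 0]]]'; python3 m.py;  python3 inch.py '[[[-0.007, 0, 0], [0, 0, 0]], [[-0.015, 0, 0], [0, 0, 0]], [[-0.015, 0, 0], [0, 0, 0]]]'; python3 m.py
```

```text
time_s: 14.13
ee_pos: [0.5333, 0.171, 0.0467]
orientation: [-0.003, 0.064, 0.998, -0.001]
contact_force: [-8.4, 1.2, 6.4]
gripper_width: 0.502
grip_force: 65.8
s -0.0098 n 0.0005 z 0.0467 yaw -0.1274 F along/side/up -8.5 0.1 6.4 M [ 0.17  1.65 -0.03]
time_s: 14.38
ee_pos: [0.5346, 0.1708, 0.0467]
orientation: [-0.003, 0.064, 0.998, -0.001]
contact_force: [-8.9, 1.1, 7.7]
gripper_width: 0.503
grip_force: 65.8
s -0.0085 n 0.0005 z 0.0467 yaw -0.1274 F along/side/up -9.0 -0.1 7.7 M [ 0.25  1.71 -0.05]
```

```bash
python3 inch.py '[[[-0.007, 0, 0], [0, 0, 0]], [[-0.015, 0, 0], [0, 0, 0]], [[-0.015, 0, 0], [0, 0, 0]]]'; python3 m.py;  python3 inch.py '[[[-0.005, 0, 0], [0, 0, 0]], [[-0.01, 0, 0], [0, 0, 0]], [[-0.01, 0, 0], [0, 0, 0]]]'; python3 m.py
```

```text
time_s: 14.63
ee_pos: [0.536, 0.1706, 0.0467]
orientation: [-0.003, 0.064, 0.998, -0.001]
contact_force: [-9.1, 1.6, 6.9]
gripper_width: 0.503
grip_force: 65.8
s -0.0071 n 0.0005 z 0.0467 yaw -0.1273 F along/side/up -9.2 0.4 6.9 M [ 0.26  1.65 -0.01]
time_s: 14.88
ee_pos: [0.5369, 0.1705, 0.0467]
orientation: [-0.003, 0.064, 0.998, -0.001]
contact_force: [-8.4, 0.3, 6.9]
gripper_width: 0.504
grip_force: 65.8
s -0.0062 n 0.0005 z 0.0467 yaw -0.1273 F along/side/up -8.3 -0.8 6.9 M [ 0.21  1.77 -0.07]
```

```bash
for i in 1 ; do python3 inch.py '[[[-0.005, 0, 0], [0, 0, 0]], [[-0.01, 0, 0], [0, 0, 0]], [[-0.01, 0, 0], [0, 0, 0]]]'; done; python3 m.py;  python3 inch.py '[[[-0.005, 0, 0], [0, 0, 0]], [[-0.01, 0, 0], [0, 0, 0]], [[-0.01, 0, 0], [0, 0, 0]]]'; python3 m.py
python3 - <<'E'
from h import *
f=arm.grab_frame("wrist");cv2.imwrite("pics/w6.png",cv2.resize(f["color"],None,fx=1.5,fy=1.5));print(red(f))
E
```

```text
time_s: 15.13
ee_pos: [0.5372, 0.1705, 0.0467]
orientation: [-0.004, 0.063, 0.998, -0.001]
contact_force: [-11.0, 2.0, 8.8]
gripper_width: 0.503
grip_force: 66.0
s -0.0059 n 0.0005 z 0.0467 yaw -0.1271 F along/side/up -11.1 0.6 8.8 M [ 0.28  1.99 -0.13]
time_s: 15.38
ee_pos: [0.5372, 0.1704, 0.0467]
orientation: [-0.005, 0.063, 0.998, -0.001]
contact_force: [-12.2, 2.5, 10.2]
gripper_width: 0.5
grip_force: 66.2
s -0.0059 n 0.0005 z 0.0467 yaw -0.1269 F along/side/up -12.4 0.9 10.2 M [ 0.38  2.35 -0.11]
[([260.0, 362.0], [244, 361, 33, 4, 88])]
```

View pics/w6.png

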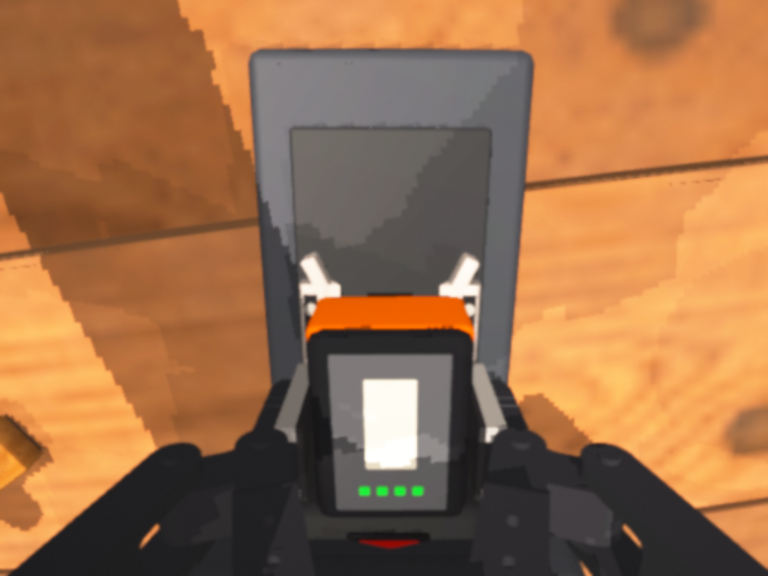

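The pack lies between the printer's rails in line. Its tail edge is unchanged in the fingers at (390,335), so it has not slipped. A sliver of the red button shows at (390,543). The force rose with no further motion, which fits the hard stop. I'll ease back to test the catch.

```bash
python3 inch.py '[[[0.01, 0, -0.01], [0, 0, 0]], [[0.02, 0, -0.01], [0, 0, 0]], [[0.03, 0, -0.01], [0, 0, 0]], [[0.04, 0, -0.01], [0, 0, 0]], [[0.05, 0, -0.01], [0, 0, 0]], [[0.05, 0, -0.01], [0, 0, 0]]]';python3 m.py;  python3 inch.py '[[[0.015, 0, 0], [0, 0, 0]], [[0.03, 0, 0], [0, 0, 0]], [[0.03, 0, 0], [0, 0, 0]], [[0.03, 0, 0], [0, 0, 0]]]'; python3 m.py
```

```text
time_s: 15.93
ee_pos: [0.5355, 0.1706, 0.047]
orientation: [-0.002, 0.064, 0.998, -0.0]
contact_force: [-6.6, 2.4, -1.6]
gripper_width: 0.507
grip_force: 64.7
s -0.0077 n 0.0004 z 0.0470 yaw -0.1278 F along/side/up -6.9 1.5 -1.6 M [ 0.27  1.23 -0.01]
time_s: 16.27
ee_pos: [0.5351, 0.1705, 0.0475]
orientation: [0.0, 0.065, 0.998, -0.0]
contact_force: [-1.2, -0.2, -7.1]
gripper_width: 0.503
grip_force: 64.2
s -0.0080 n 0.0003 z 0.0475 yaw -0.1293 F along/side/up -1.2 -0.4 -7.1 M [-0.05  0.16 -0.09]
```

The pack stayed 2.1 mm back from the stop and the spring force vanished, so it is latched. Releasing.

The rows are not in the units I measure in: shifts go in units of 100 mm. I convert before sending: 0.001 m is 0.01, 0.0005 m is 0.005.

```bash
python3 inch.py '[[[0, 0, 0.005], [0, 0, 0]], [[0, 0, 0.01], [0, 0, 0]], [[0, 0, 0.01], [0, 0, 0]]]'; python3 inch.py '[[[0, 0, 0], [0, 0, 0]], [[0, 0, 0], [0, 0, 0]], [[0, 0, 0], [0, 0, 0]], [[0, 0, 0], [0, 0, 0]], [[0, 0, 0], [0, 0, 0]], [[0, 0, 0], [0, 0, 0]]]' 1.0; python3 inch.py '[[[0, 0, -0.1], [0, 0, 0]], [[0, 0, -0.3], [0, 0, 0]], [[0, 0, -0.6], [0, 0, 0]], [[0, 0, -0.9], [0, 0, 0]], [[0.1, 0, -1.2], [0, 0, 0]], [[0.3, 0, -1.5], [0, 0, 0]], [[0.3, 0, -1.5], [0, 0, 0]], [[0.3, 0, -1.5], [0, 0, 0]]]'
python3 - <<'E'
from h import *
f=arm.grab_frame("wrist");cv2.imwrite("pics/w7.png",cv2.resize(f["color"],None,fx=1.5,fy=1.5));print(red(f))
s=arm.get_state();print(s["contact_force"])
h=cv2.cvtColor(f["color"],cv2.COLOR_BGR2HSV);m=((h[...,0]>45)&(h[...,0]<75)&(h[...,1]>120)&(h[...,2]>120)).astype(np.uint8)
n,_,st,c=cv2.connectedComponentsWithStats(cv2.dilate(m,np.ones((5,5))))
S=np.array([.543,.1692]);u=np.array([np.cos(.13),-np.sin(.13)])
for i in range(1,n): p=plane(f,c[i],.055);print(c[i],st[i,4],p,(p[:2]-S)@u)
E
```

```text
time_s: 16.52
ee_pos: [0.5351, 0.1706, 0.0471]
orientation: [0.0, 0.065, 0.998, -0.0]
contact_force: [-1.8, -1.6, 0.0]
gripper_width: 0.505
grip_force: 64.9
time_s: 17.02
ee_pos: [0.535, 0.171, 0.0468]
orientation: [0.0, 0.064, 0.998, 0.0]
contact_force: [0.3, 0.4, -0.2]
gripper_width: 0.998
grip_force: 0.0
time_s: 17.68
ee_pos: [0.5052, 0.1753, 0.199]
orientation: [0.002, 0.064, 0.998, 0.001]
contact_force: [1.3, 0.9, -0.1]
gripper_width: 0.999
grip_force: 0.0
[([36.4, 145.5], [7, 131, 52, 37, 1008]), ([14.1, 159.9], [10, 158, 10, 5, 25]), ([22.9, 161.3], [21, 159, 5, 6, 24]), ([258.0, 267.0], [246, 257, 25, 21, 499]), ([168.1, 331.2], [150, 301, 35, 51, 729]), ([77.7, 316.1], [74, 312, 9, 9, 44])]
[ 1.13505161 -0.2352582  -1.24323397]
[258.93103448 231.98275862] 174 [0.55260416 0.16747277 0.055     ] 0.009747026750398674
[272.96551724 314.97126437] 174 [0.64312331 0.16950403 0.055     ] 0.09923904543065037
```

View pics/w7.png

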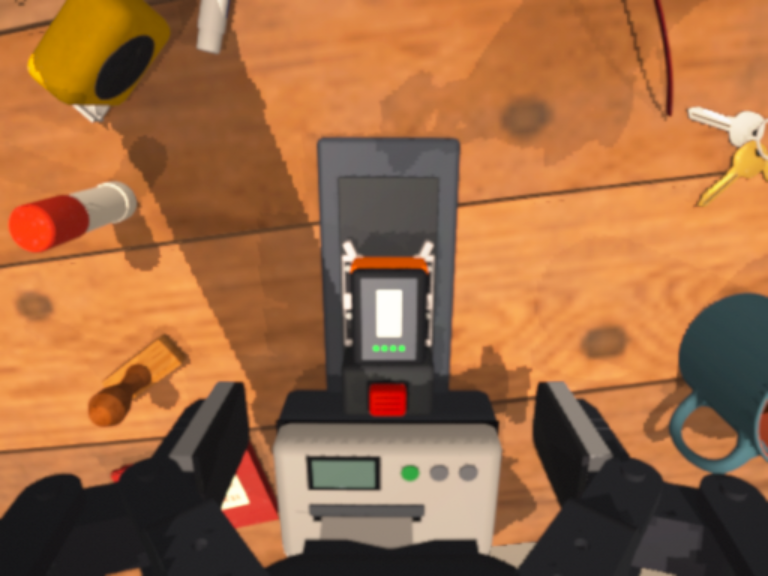

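The pack sits in the printer's shoe with its nose near the end block, lamps at (389,348). They measure 9.7 mm past the seat, against 10.1 mm when latched on the charger. The glue stick, stamp and mug are untouched.

```bash
python3 -c "
from plant import arm
print(arm.finish_job())"
```

```text
the job is handed in; nothing more can be done
None
```

I handed the job in with the pack latched in the printer's shoe: it stayed put when I eased back and let go, though the judge returned no verdict. The arm is clear, and the glue stick, stamp and mug look untouched.

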